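Free the tight locating block from its jig and hold it just clear

ROBOT

A 7-joint arm with a two-finger parallel gripper is mounted at the origin on a cart in front of the work surface, level with it; the furniture and walls round the work are solid. World frame = base frame: x ahead of the robot, y to its left, z up, the work surface at z = 0. Lengths are in m, angles in rad, forces in N, time in s.
With the tool pointing down it reaches from about 0.4 to 0.85 m from the base axis. Payload 4.5 kg.
Tool frame: the origin (TCP) lies midway between the tips of the shut fingers; the grasp point (between the pads) lies 19 mm behind it (r.hold_point_z is the distance from the TCP to the grasp point, in m); z points along the fingers, y is the direction in which the jaws open and shut (so a half turn about z gives the same grasp; the last joint's range is limited). The gripper opens to 88 mm and grips with 3 to 60 N. Pads are 18 mm wide; open, the fingers measure 123 mm over their backs; the gripper's body (75 mm by 187 mm) begins 45 mm behind the grasp point.
Start: joints at [-1.184, 0.689, -0.195, 1.565, 0.157, 0.902, -0.215], TCP at [0.216, 0.587, 0.239] pointing down, gripper open.
Joint ranges: [-3.01, 3.01], [-0.46, 2.08], [-1.47, 1.51], [0.13, 2.56], [-1, 4.14], [0.04, 2.09], [-2.66, 2.66]. Speed limits (rad/s): [2.57, 2.57, 3.14, 3.14, 3.14, 3.14, 3.14].

INTERFACE

Orientations are given as a unit quaternion [x, y, z, w].
In Python, from plant import r gives the robot as it stands. The module is installed in compiled form; this text tells all that it offers.
- The arm moves only by the tool move_arm, never from a script. Its arguments are lists of equal length, an entry for each row: "turn": the turn, a rotation vector about the tool's x, y, z in units of 2 pi rad (1.0 is 2 pi rad), a list of three; "dp": the shift along the tool's x, y, z in units of 2.5 cm (1.0 is 2.5 cm), a list of three; "jaw": the closure, from -1 (fully open) to 1 (shut), so that 0 is half open. In form: {"turn": [[wx, wy, wz], ...], "dp": [[x, y, z], ...], "jaw": [jaw, ...]}. A call has 1 to 10 rows; each row shifts and turns the commanded pose from where the row before left it, along the tool's axes as they then stand; what a row does not reach is not made up. A row lasts 1/12 s, in which the tool goes at most 41.7 mm and 7.16 degrees, less where a joint would pass 70% of its speed; a pose out of reach is approached as far as the arm can. A call with a number of a shift or a turn outside -1 to 1 is refused whole. A call with a gripper value outside its range is refused whole. The fingers move at their own pace and stop on an object; "newtons" is the grip in N (left out, the last holds). Time passes only in rows, so rows that do not move let the fingers close. It gives the time, the measured TCP pose, the force and the opening at its end, in the units of the state.
- r.get_state(): the state, without advancing time (a new reading comes with each control period).
- r.snapshot(name): name is "scene" or "top" or "wrist"; returns a dict with "frame" (420x560x3 uint8, blue, green, red), "mtx" (3x3 intrinsics, pixels), "origin" and "orientation" of the camera in the world; the wrist camera has in their place "tool_from_camera" (4x4, takes a point from camera to tool coordinates, whose origin is the TCP and whose axes are the flange's). Camera axes: x right, y up, looking along -z (the intrinsics and any distortion apply to the point x, -y, -z); pixel columns grow to the right and rows downward; lengths in m; the calibration is good to about 2 mm. A picture is of the moment at which its call begins: read the wrist's pose just before it. There is no depth.
- r.finish_job(): hands the job in, once; it reports no verdict.
The state is a dict: "clock": time; "q": joint angles; "qd": joint speeds; "joint_torque": joint torques, N m; "tool_pos": TCP position; "eef_rot": TCP orientation; "contact_force": force on the tool from outside, world axes, zero at the start; "moment": the same for the moment, N m; "opening": opening from 0.0 (shut) to 1.0 (fully open).
Only numpy, scipy, OpenCV 4.12 (cv2) and the standard library are available. Lean on these libraries where they do the work, as an engineer would, in place of code of your own. Each camera call takes 0.05 s, during which the arm holds its last target.

TASK

The locating block in this jig needs a shim under it. Swing the clamp's red knob about a quarter turn round to the left, so that its nose is well clear of the block, then grip the block and rock it side to side along its nest, easing it up a little with each swing until it comes free: it sits tight, and a straight pull only lifts the jig, which must stay down where it stands. Finish still holding the block, upright and just clear above its nest (a finger's breadth or so) without touching the jig, and leave everything else on the table alone.

Things in the scene. Friction and masses are not known exactly. Their poses are not given: they have to be found in the camera images.
- jig: Bench jig: dark steel plate 150 x 150 x 18 mm with a nest holding the block, and a swing clamp. 3.7 kg, stands loose on the table, held down by its weight alone. Origin on the table, 6 mm before the plate's middle; z up, x from the block towards the clamp's stud, y along the nest (to the robot's left).
- nest_floor (a point): Centre of the nest's floor, 18 mm above the table, 20 mm to the jig's -x. The nest is a slot along y, 51 mm long and 20 mm deep (rim 38 mm above the table) between solid front and rear cheeks; its end stops leave the block 3.5 mm of play at each end.
- pad_face (a point): Middle of the brass spring pad behind the block (24 mm along y, 2 to 11 mm above the nest floor). It presses the block with about 45 N against a land on the front cheek: a straight lift takes 45 to 65 N, more than the jig weighs, but only 5 to 20 N while it is being rocked. Its grip ends when the block's underside is 11 mm above the floor.
- block_center (a point): Centre (half-way up) of the locating block's upright: light grey steel, 16 mm thick (x), 44 mm wide (y), 84 mm tall, 0.36 to 0.6 kg; underside 42 mm below this point, 18 mm above the table when seated. Seated, its axes are the jig's. Grip it across the 44 mm (fingers on the plain y faces), above the nest.
- block_top (a point): Middle of the block's top face. The block rocks about the jig's x axis, top to +y and to -y, best turning about the pad's middle; 0.1 to 0.2 rad each way does well, about 1 mm higher with each swing. If the pull grows past 15 to 20 N, rock again before lifting more.
- locating_block: The same block; origin at the centre of its underside, which stands on a foot 14 mm wide (y), 3 mm high. A toe (17 mm along x, as wide as the block, 23 to 34 mm above the underside) sticks out of its rear (+x) face over the rear cheek; the closed clamp's nose lies 2 mm above the toe. A 3 mm wear plate is screwed to its front.
- swing_clamp (a joint): Angle of the swing clamp about its upright stud, rad: near 0 the nose is over the block's toe (closed); it grows as the knob goes to the jig's +y side. Clear of the block from 1.2; stop at 1.75. Stays where it is left; 0.15 Nm of friction.
- clamp_pivot (a point): On the clamp's vertical swing axis, half-way up the 9 mm strap, 58.5 mm above the table, 62 mm to the jig's +x of the nest's centre. The nose reaches 46 mm from it to one side; the knob stands 36 mm from it on the other. The nut over it ends 76 mm above the table.
- clamp_knob (a point): Centre of the clamp's red ball knob, 25 mm in diameter, 87 mm above the table, on a 9 mm stem over the strap's tail.
- brass_shim: The brass shim for later, 13 x 56 x 3 mm, lying on the table; leave it.
- ring_blank: Steel ring, 64 x 64 x 26 mm; leave it.
- coupon: Dark plate blank, 50 x 50 x 10 mm; leave it.
Mind the look-alikes: they are no part of the job. Leave any green or purple look-alike of the locating_block alone.

How it is judged:
On the way, in this order (a step that is already met when the one before it is completed fails the run):
1. the clamp swung clear while the block is still fully seated (value of joint swing_clamp above 1.2 rad and z of block_center in the frame of jig below 0.064 m), for 0.1 s.
2. the block, still in the pad's grip, rocked over to the jig's +y side (angle between the z axis of locating_block and the z axis of jig, either way round above 0.06 rad and y of block_top in the frame of jig above 0 m and z of block_center in the frame of jig below 0.07 m), for 0.03 s.
3. then rocked over to the other side, still in the pad's grip (angle between the z axis of locating_block and the z axis of jig, either way round above 0.06 rad and y of block_top in the frame of jig below 0 m and z of block_center in the frame of jig below 0.07 m), for 0.03 s.
At the end, for the whole second after the job is handed in: Block held by the fingers, not touching the jig, still; underside 1.5 to 30 mm above the nest's rim, within 20 mm of the nest's centre from above, upright within 0.2 rad, turned under 0.3 rad; clamp at 1.2 rad or more; jig flat on the table (z of block_center in the frame of jig between 0.0815 and 0.11 m and horizontal distance between block_center and nest_floor below 0.02 m and angle between block_center's own z axis and vertical below 0.2 rad and angle between the y axis of block_center and the y axis of jig, either way round below 0.3 rad and contact force between locating_block and the fingers above 1 N and contact force between locating_block and jig below 0.1 N and linear speed of locating_block below 0.03 m/s and value of joint swing_clamp above 1.2 rad and height (world z) of jig below 0.004 m and angle between jig's own z axis and vertical below 0.03 rad); the arm keeps its last pose, push and grip.
It fails at once if the jig lifted off the table or tipped (height (world z) of jig above 0.008 m or angle between jig's own z axis and vertical above 0.1 rad).
It fails at once if the jig pushed more than 40 mm from its place (distance of jig from where it was at the start of the episode above 0.04 m).
It fails at once if a bystander moved more than 25 mm (distance of any of ring_blank, coupon, brass_shim from where it was at the start of the episode above 0.025 m).
It also fails if it takes over 72 s, if anything falls off the work surface, if the arm or the gripper's body presses on something with over 40 N, if the wrist force passes 120 N, or if a joint passes its speed limit or range.

## Working session

There is one attempt and no reset: what is moved stays moved. The work goes in short steps, Python scripts to look and compute and a tool call to move; the robot and the scene stay as the last step left them, time stands still between calls to the robot, and variables do not carry over. Pictures are saved under pics/ and viewed, and the job is handed in when it is done.

Besides the shell and the picture viewer there is one more tool, called after "Call:" as name(argument=value, ...) on one line, values as JSON. move_arm: Moves the arm, as the interface text tells. Shifts and turns lie within -1 to 1; 1 stands for 2.5 cm of shift or 2 pi rad of turn. Its arguments: {"type":"object","properties":{"turn":{"type":"array","items":{"type":"array","items":{"type":"number","minimum":-1,"maximum":1}}},"dp":{"type":"array","items":{"type":"array","items":{"type":"number","minimum":-1,"maximum":1}}},"jaw":{"type":"array","items":{"type":"number"}},"newtons":{"type":"number"}},"required":["turn","dp","jaw"]}

```bash
mkdir -p pics; python3 - <<'E'
from plant import r
import cv2
print(r.get_state(), r.hold_point_z)
for n in ("scene","top"):
    s=r.snapshot(n); cv2.imwrite(f"pics/{n}0.png",s["frame"]); print(n,s["mtx"],s["origin"],s["orientation"],[k for k in s])
E
```

```text
{'clock': 0.0, 'q': array([-1.18419027,  0.68995334, -0.19452285,  1.56634021,  0.15728753,
        0.90249596, -0.21509916]), 'qd': array([ 2.43456431e-03, -6.63778231e-04, -1.93149674e-03, -9.02142206e-04,
       -4.38902390e-04,  3.76623714e-04, -4.60007101e-05]), 'joint_torque': array([ 7.13092759e-04, -5.27567053e+01, -1.26734544e+00, -1.53426379e+01,
       -5.27987466e-02,  6.50650560e-03,  1.67396320e-04]), 'tool_pos': array([0.21577957, 0.58589939, 0.2379304 ]), 'eef_rot': array([ 1.75448205e-01,  9.84488249e-01, -8.97567699e-04, -9.96789040e-05]), 'contact_force': array([0.23474289, 0.79099056, 0.41375434]), 'moment': array([ 0.02420542, -0.01197561, -0.01867011]), 'opening': 1.0000843617925739} 0.0187
scene [[458.24943486   0.         279.22111776]
 [  0.         458.24943486 211.32331781]
 [  0.           0.           1.        ]] [-0.12091381  0.77653536  0.58130264] [-0.20611595  0.41981114  0.78347293 -0.40920043] ['frame', 'mtx', 'origin', 'orientation']
top [[379.4634435    0.         281.88776671]
 [  0.         379.4634435  211.16885971]
 [  0.           0.           1.        ]] [0.29530383 0.34993539 0.9373709 ] [ 0.05589446 -0.06370244 -0.69889416  0.71018643] ['frame', 'mtx', 'origin', 'orientation']
```

View pics/scene0.png

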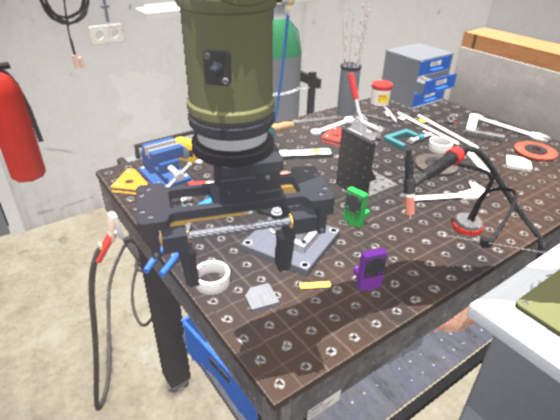

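View pics/top0.png

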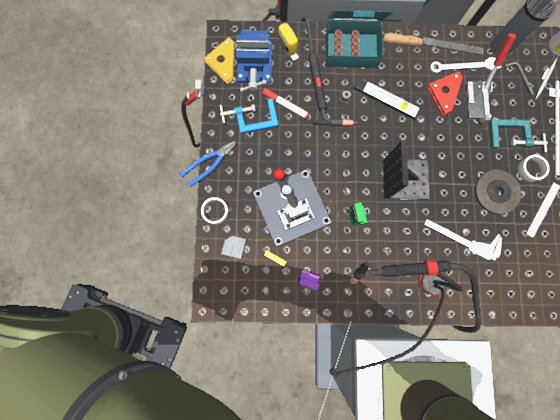

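```bash
cat > h.py <<'E'
import numpy as np, cv2
from scipy.spatial.transform import Rotation as R
def ray(s,uv):
    K=s["mtx"]; d=np.linalg.inv(K)@np.array([uv[0],uv[1],1.]); d=np.array([d[0],-d[1],-d[2]])
    return np.array(s["origin"]),R.from_quat(s["orientation"]).apply(d)
def onplane(s,uv,z):
    o,d=ray(s,uv); return o+d*(z-o[2])/d[2]
def proj(s,p):
    c=R.from_quat(s["orientation"]).inv().apply(np.array(p)-s["origin"]); q=s["mtx"]@np.array([c[0],-c[1],-c[2]]); return q[:2]/q[2]
E
python3 - <<'E'
import cv2
a=cv2.imread("pics/top0.png")[155:255,240:340]
cv2.imwrite("pics/tz0.png",cv2.resize(a,(800,600)[0:1]*1+(600,) if 0 else (600,600),interpolation=cv2.INTER_CUBIC))
a=cv2.imread("pics/scene0.png")[190:290,220:360]
cv2.imwrite("pics/sz0.png",cv2.resize(a,(784,560),interpolation=cv2.INTER_CUBIC))
E
```

```text
(no output)
```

View pics/tz0.png

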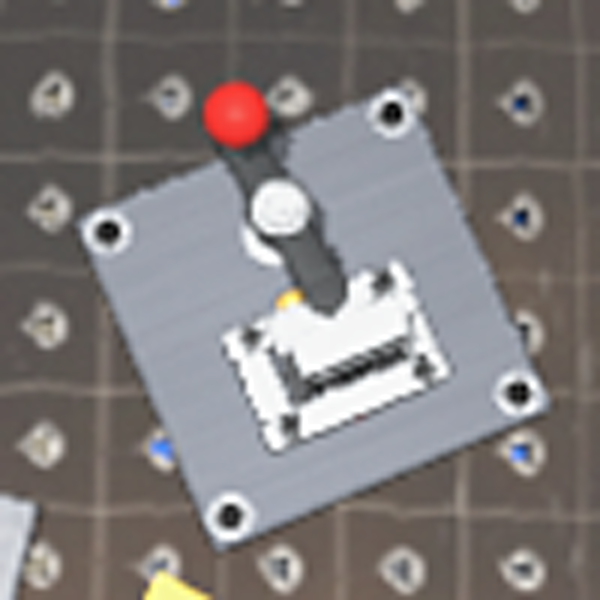

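View pics/sz0.png

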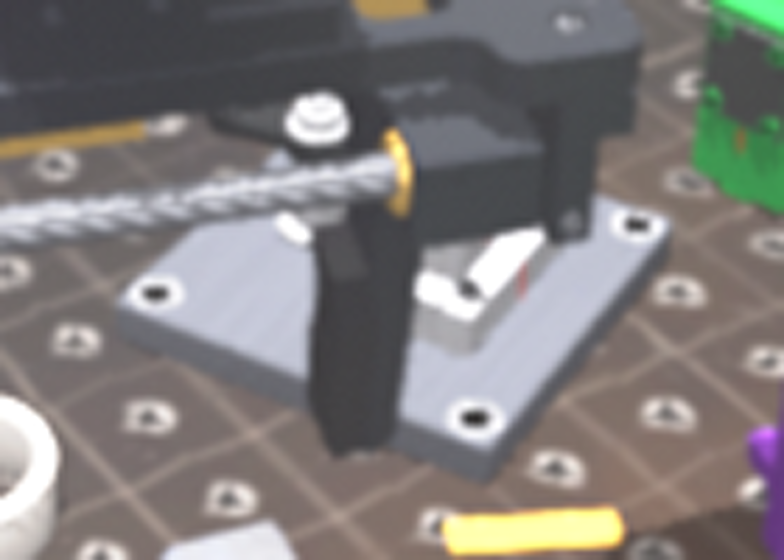

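```bash
python3 - <<'E'
from plant import r
from h import *
s=r.snapshot("top")
P=[onplane(s,(240+u/6-.4,155+v/6-.4),0.018) for u,v in [(108,232),(392,113),(517,393),(230,516)]]
P=np.array(P);print(P)
for i in range(4):
    d=P[(i+1)%4]-P[i]; print(np.linalg.norm(d),np.degrees(np.arctan2(d[1],d[0])))
print("mid",P.mean(0))
C=np.array([onplane(s,(240+u/6-.4,155+v/6-.4),0.018) for u,v in [(78,222),(412,90),(551,408),(222,551)]]);print("corners mid",C.mean(0))
print("knob",onplane(s,(240+236/6-.4,155+115/6-.4),0.087))
print("nut",onplane(s,(240+279/6-.4,155+207/6-.4),0.076))
print(onplane(s,(240+340/6,155+358/6),.102))
for n,uv,z in [("ring",(214,210),.026),("coupon",(233,246),.01),("shim",(275,258),.003),("purple",(310,281),.05),("green",(360,213),.05)]: print(n,onplane(s,uv,z))
E
```

```text
[[0.49651535 0.40174131 0.018     ]
 [0.5493573  0.28469875 0.018     ]
 [0.43220418 0.2330241  0.018     ]
 [0.37999728 0.34943934 0.018     ]]
0.12841819442712626 -65.70194816379146
0.12804345006357343 -156.19837296771377
0.1275855344338401 114.15404513444443
0.12771827094541213 24.17409017676515
mid [0.46451853 0.31722588 0.018     ]
corners mid [0.46300376 0.31554744 0.018     ]
knob [0.528389   0.34975394 0.087     ]
nut [0.49490516 0.3324818  0.076     ]
[0.43085563 0.30866554 0.102     ]
ring [0.4512712  0.50618448 0.026     ]
coupon [0.3657933  0.45871284 0.01      ]
shim [0.33865533 0.35589202 0.003     ]
purple [0.28512516 0.27408441 0.05      ]
green [0.44586206 0.15553996 0.05      ]
```

Call:
move_arm(turn=[[0,0,0],[0,0,0],[0,0,0],[0,0,0],[0,0,0],[0,0,0],[0,0,0],[0,0,0],[0,0,0],[0,0,0]], dp=[[-0.75,-0.227,0],[-0.75,-0.227,0],[-0.75,-0.227,0],[-0.75,-0.227,0],[-0.75,-0.227,0],[-0.75,-0.227,0],[-0.75,-0.227,0],[-0.75,-0.227,0],[-0.75,-0.227,0],[-0.75,-0.227,0]], jaw=[-1,-1,-1,-1,-1,-1,-1,-1,-1,-1], newtons=8)

```text
clock: 0.98
tool_pos: [0.3729, 0.4676, 0.2384]
eef_rot: [0.175, 0.984, -0.0, -0.0]
contact_force: [0.8, -0.1, -0.1]
opening: 1.002
```

Call:
move_arm(turn=[[0,0,0],[0,0,0],[0,0,0],[0,0,0],[0,0,0],[0,0,0],[0,0,0],[0,0,0],[0,0,0],[0,0,0]], dp=[[-0.75,-0.227,0],[-0.75,-0.227,0],[-0.75,-0.227,0],[-0.75,-0.227,0],[-0.75,-0.227,0],[-0.75,-0.227,0],[-0.75,-0.227,0],[-0.75,-0.227,0],[0,0,0],[0,0,0]], jaw=[-1,-1,-1,-1,-1,-1,-1,-1,-1,-1])

```text
clock: 1.82
tool_pos: [0.4978, 0.3731, 0.2383]
eef_rot: [0.177, 0.984, -0.0, -0.0]
contact_force: [-0.1, 1.1, 0.7]
opening: 0.996
```

Call:
move_arm(turn=[[0,0,-0.0123],[0,0,-0.0123],[0,0,-0.0123],[0,0,-0.0123],[0,0,-0.0123],[0,0,-0.0123],[0,0,-0.0123],[0,0,-0.0123],[0,0,-0.0123],[0,0,-0.0123]], dp=[[0,0,0],[0,0,0],[0,0,0],[0,0,0],[0,0,0],[0,0,0],[0,0,0],[0,0,0],[0,0,0],[0,0,0]], jaw=[-1,-1,-1,-1,-1,-1,-1,-1,-1,-1])

```text
clock: 2.65
tool_pos: [0.4954, 0.3758, 0.2388]
eef_rot: [-0.212, 0.977, 0.001, -0.0]
contact_force: [-0.5, 0.0, 0.9]
opening: 1.0
```

```bash
python3 - <<'E'
from plant import r
from h import *
st=r.get_state(); print(st["q"],st["tool_pos"],st["eef_rot"])
s=r.snapshot("wrist"); cv2.imwrite("pics/w1.png",s["frame"]); print(s["tool_from_camera"],s["mtx"])
s=r.snapshot("scene"); cv2.imwrite("pics/s1.png",s["frame"])
E
```

```text
[-0.47344124  0.71118919 -0.4545499   1.56687169  0.3588302   0.94762713
  0.95405088] [0.4954079  0.37577307 0.23877354] [-2.11787798e-01  9.77315391e-01  5.59982498e-04 -4.91036964e-04]
[[-1.02002052e-03  9.52817765e-01  3.03541211e-01  7.93191726e-02]
 [ 9.99999312e-01  1.14750236e-03 -2.41617336e-04 -1.67379520e-03]
 [-5.78531545e-04  3.03540755e-01 -9.52818280e-01 -1.46348077e-01]
 [ 0.00000000e+00  0.00000000e+00  0.00000000e+00  1.00000000e+00]] [[317.95984477   0.         275.83595658]
 [  0.         317.95984477 207.63349665]
 [  0.           0.           1.        ]]
```

View pics/w1.png

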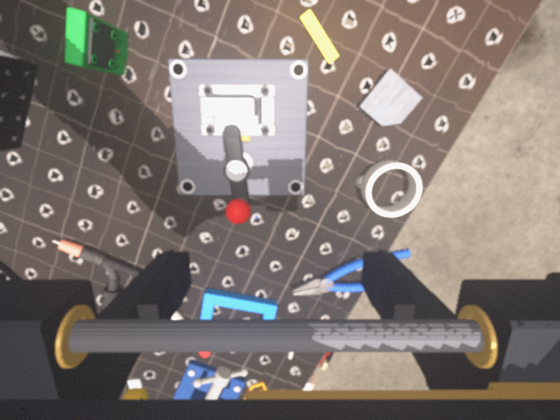

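View pics/s1.png

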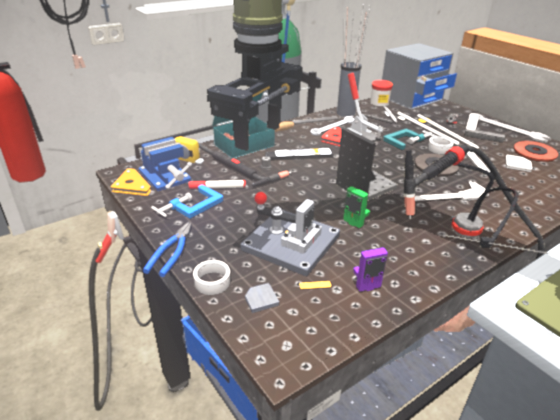

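```bash
cat >> h.py <<'E'
def wrist(r):
    st=r.get_state(); s=r.snapshot("wrist"); T=np.array(s["tool_from_camera"])
    Rt=R.from_quat(st["eef_rot"]); s=dict(s)
    s["origin"]=Rt.apply(T[:3,3])+st["tool_pos"]; s["orientation"]=(Rt*R.from_matrix(T[:3,:3])).as_quat()
    return s,st
def tri(obs):
    A=np.zeros((3,3));b=np.zeros(3)
    for s,uv in obs:
        o,d=ray(s,uv);d=d/np.linalg.norm(d);M=np.eye(3)-np.outer(d,d);A+=M;b+=M@o
    return np.linalg.solve(A,b)
def red(s,box=None):
    f=s["frame"].astype(int);m=((f[...,2]>140)&(f[...,1]<80)&(f[...,0]<80)).astype(np.uint8)
    n,l,st,c=cv2.connectedComponentsWithStats(m)
    return [(c[i].round(1),st[i,4]) for i in range(1,n) if st[i,4]>20]
E
python3 - <<'E'
from plant import r
from h import *
w,st=wrist(r); t=r.snapshot("top"); sc=r.snapshot("scene")
print(red(w),red(t),red(sc))
cv2.imwrite("pics/t2.png",cv2.resize(t["frame"][155:255,240:340],(600,600),interpolation=cv2.INTER_CUBIC))
cv2.imwrite("pics/s2.png",cv2.resize(sc["frame"][180:280,230:350],(720,600),interpolation=cv2.INTER_CUBIC))
cv2.imwrite("pics/w2.png",cv2.resize(w["frame"][50:225,150:330],(617,600),interpolation=cv2.INTER_CUBIC))
E
```

```text
[(array([238.2, 211. ]), np.int32(475))] [(array([510.9,  37.2]), np.int32(40)), (array([191.1,  97.2]), np.int32(46)), (array([279. , 173.5]), np.int32(74)), (array([431.1, 267.4]), np.int32(68))] [(array([ 15.9, 134.6]), np.int32(2695)), (array([351.8,  89.5]), np.int32(22)), (array([381.4,  87.7]), np.int32(42)), (array([459.3, 156.8]), np.int32(45)), (array([260., 198.]), np.int32(93)), (array([465.9, 230.9]), np.int32(124))]
```

View pics/s2.png

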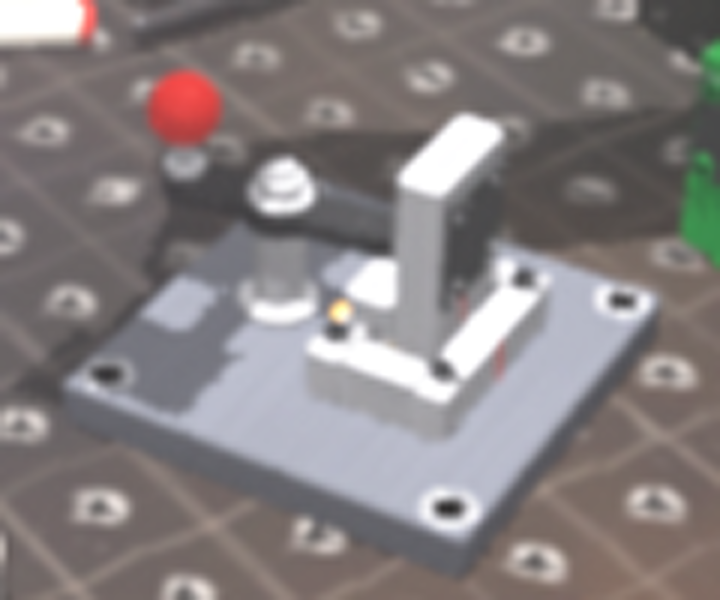

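View pics/w2.png

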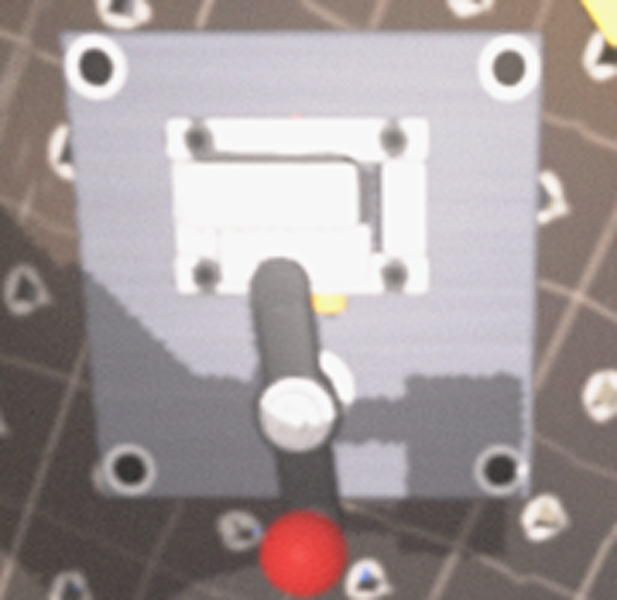

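```bash
python3 - <<'E'
from plant import r
from h import *
w,st=wrist(r); t=r.snapshot("top"); sc=r.snapshot("scene")
W=lambda u,v:(150+(u+.5)/3.428-.5,50+(v+.5)/3.4286-.5); S=lambda u,v:(230+(u+.5)/6-.5,180+(v+.5)/6-.5)
k=[(w,(238.2,211)),(t,(279.4,173.8)),(sc,(260.3,198))]
print("knob",tri(k),tri(k[:1]+k[2:]),tri(k[1:]))
for n,u in [("w",k[0]),("t",k[1]),("s",k[2])]: print(n,onplane(u[0],u[1],.087))
B=np.array([onplane(w,W(*p),.018) for p in [(95,68),(510,67),(500,468),(130,468)]]);print("w bolts",B.mean(0))
for i in range(4):
    d=B[(i+1)%4]-B[i]; print(np.linalg.norm(d),np.degrees(np.arctan2(d[1],d[0])))
B=np.array([onplane(sc,S(*p),.018) for p in [(107,375),(449,509),(623,300)]]);print("s bolts",B,(B[0]+B[2])/2)
print("nut",onplane(w,W(297,412),.076),onplane(sc,S(283,172),.076))
c=np.array([onplane(sc,S(*p),.102) for p in [(400,180),(440,190),(503,135),(463,117)]]);print("s block top",c,c.mean(0))
c=np.array([onplane(w,W(*p),.102) for p in [(175,163),(358,163),(358,232),(178,230)]]);print("w block top",c,c.mean(0))
E
```

```text
knob [0.52990052 0.34780414 0.08325581] [0.5308654  0.34703591 0.08239671] [0.52887843 0.34831765 0.08384674]
w [0.52962035 0.34729716 0.087     ]
t [0.52832929 0.34867374 0.087     ]
s [0.52436483 0.35075101 0.087     ]
w bolts [0.46505837 0.31497243 0.018     ]
0.12882543070293492 114.11682896892066
0.12787444733155529 23.66644032911295
0.12799069092349508 -66.03335334348017
0.12753512414954774 -155.95954489155784
s bolts [[0.49324703 0.40221377 0.018     ]
 [0.37658765 0.34994303 0.018     ]
 [0.42931298 0.23229589 0.018     ]] [0.46128    0.31725483 0.018     ]
nut [0.49468463 0.32988382 0.076     ] [0.48932513 0.33497266 0.076     ]
s block top [[0.43399294 0.32989111 0.102     ]
 [0.42265757 0.32290083 0.102     ]
 [0.43617942 0.28679513 0.102     ]
 [0.45168584 0.29086321 0.102     ]] [0.43612894 0.30761257 0.102     ]
w block top [[0.44358417 0.28048592 0.102     ]
 [0.42533217 0.32151036 0.102     ]
 [0.44035782 0.32782478 0.102     ]
 [0.45818642 0.28656213 0.102     ]] [0.44186515 0.3040958  0.102     ]
```

Call:
move_arm(turn=[[0,0,0],[0,0,0],[0,0,0],[0,0,0],[0,0,0],[0,0,0],[0,0,0],[0,0,0]], dp=[[-0.25,-0.5,0.5],[-0.25,-0.5,0.7],[-0.26,-0.57,0.7],[0,0,0.7],[0,0,0.7],[0,0,0.7],[0,0,0],[0,0,0]], jaw=[-0.4,-0.4,-0.4,-0.4,-0.4,-0.4,-0.4,-0.4])

```text
clock: 3.72
tool_pos: [0.5308, 0.3446, 0.1374]
eef_rot: [-0.208, 0.978, -0.001, -0.001]
contact_force: [0.3, -0.8, 0.5]
opening: 0.699
```

```bash
python3 - <<'E'
from plant import r
from h import *
print(r.get_state()["tool_pos"])
w,st=wrist(r); cv2.imwrite("pics/w3.png",w["frame"])
k=red(w);print(k)
for c,a in k: print(onplane(w,c,.087), R.from_quat(st["eef_rot"]).inv().apply(onplane(w,c,.087)-st["tool_pos"]))
E
```

```text
[0.5307725  0.34463423 0.13739299]
[(array([284.2, 229.9]), np.int32(821))]
[0.52808349 0.34765905 0.087     ] [0.00110563 0.00391126 0.0503916 ]
```

View pics/w3.png

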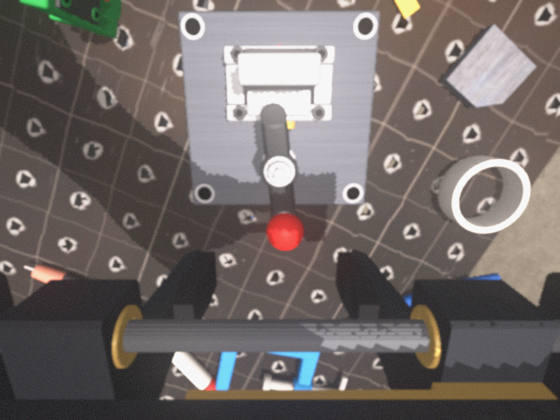

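Knob at (284,230), 4 mm off the tool's centre along y; correct, descend, and grip lightly.

Call:
move_arm(turn=[[0,0,0],[0,0,0],[0,0,0],[0,0,0],[0,0,0],[0,0,0],[0,0,0]], dp=[[0.04,0.15,0.5],[0,0,0.6],[0,0,0.6],[0,0,0.6],[0,0,0.3],[0,0,0],[0,0,0]], jaw=[-0.4,-0.4,-0.4,-0.4,-0.4,-0.4,-0.4])

```text
clock: 4.35
tool_pos: [0.5283, 0.3494, 0.0739]
eef_rot: [-0.209, 0.978, 0.0, 0.0]
contact_force: [-0.7, -0.1, 0.6]
opening: 0.702
```

Call:
move_arm(turn=[[0,0,0],[0,0,0],[0,0,0],[0,0,0],[0,0,0],[0,0,0],[0,0,0],[0,0,0]], dp=[[0,0,0],[0,0,0],[0,0,0],[0,0,0],[0,0,0],[0,0,0],[0,0,0],[0,0,0]], jaw=[0.5,0.5,0.5,0.5,0.5,0.5,0.5,0.5], newtons=6)

```text
clock: 5.02
tool_pos: [0.5283, 0.3496, 0.074]
eef_rot: [-0.209, 0.978, 0.0, 0.0]
contact_force: [-0.1, 0.9, 0.9]
opening: 0.275
```

Call:
move_arm(turn=[[0,0,-0.0139],[0,0,-0.0139],[0,0,-0.0139],[0,0,-0.0139],[0,0,0]], dp=[[0.0156,0.125,0],[0.0156,0.125,0],[0.0156,0.125,0],[0.0156,0.125,0],[0,0,0]], jaw=[0.5,0.5,0.5,0.5,0.5])

```text
clock: 5.43
tool_pos: [0.521, 0.358, 0.0739]
eef_rot: [-0.376, 0.927, -0.001, 0.0]
contact_force: [1.4, -1.6, 3.0]
opening: 0.276
```

Call:
move_arm(turn=[[0,0,-0.0139],[0,0,-0.0139],[0,0,-0.0139],[0,0,-0.0139],[0,0,-0.0139],[0,0,-0.0139],[0,0,0]], dp=[[0.0156,0.125,0],[0.0156,0.125,0],[0.0156,0.125,0],[0.0156,0.125,0],[0.0156,0.125,0],[0.0156,0.125,0],[0,0,0]], jaw=[0.5,0.5,0.5,0.5,0.5,0.5,0.5])

```text
clock: 6.02
tool_pos: [0.5047, 0.3664, 0.0739]
eef_rot: [-0.602, 0.798, -0.001, 0.0]
contact_force: [1.9, -0.9, 1.5]
opening: 0.274
```

Call:
move_arm(turn=[[0,0,-0.0139],[0,0,-0.0139],[0,0,-0.0139],[0,0,-0.0139],[0,0,-0.0139],[0,0,-0.0139],[0,0,0]], dp=[[0.0156,0.125,0],[0.0156,0.125,0],[0.0156,0.125,0],[0.0156,0.125,0],[0.0156,0.125,0],[0.0156,0.125,0],[0,0,0]], jaw=[0.5,0.5,0.5,0.5,0.5,0.5,0.5])

```text
clock: 6.6
tool_pos: [0.4864, 0.3655, 0.0739]
eef_rot: [0.788, -0.616, 0.001, -0.001]
contact_force: [3.9, -0.8, 1.6]
opening: 0.277
```

```bash
python3 - <<'E'
from plant import r
from h import *
st=r.get_state(); print(st["tool_pos"],st["q"],st["contact_force"])
s=r.snapshot("scene"); cv2.imwrite("pics/s4.png",s["frame"])
s=r.snapshot("top"); cv2.imwrite("pics/t4.png",s["frame"])
E
```

```text
[0.48641303 0.3655105  0.073881  ] [-0.35089886  0.97802842 -0.6859086   1.7206465   0.85790495  0.76940215
  1.91378594] [ 3.85928379 -0.75871235  1.5990686 ]
```

View pics/s4.png

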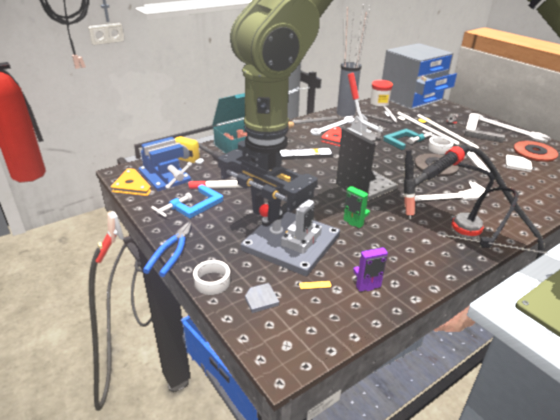

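Call:
move_arm(turn=[[0,0,0],[0,0,0],[0,0,0],[0,0,0],[0,0,0],[0,0,0],[0,0,0],[0,0,0],[0,0,0]], dp=[[0,0,0],[0,0,0],[0,0,0],[0,0,-0.6],[0,0,-1],[0,0,-1],[0,0,-1],[0,0,-1],[0,0,-0.5]], jaw=[0.1,0.1,0.1,0.1,0.1,0.1,0.1,0.1,0.1])

```text
clock: 7.45
tool_pos: [0.485, 0.3674, 0.2052]
eef_rot: [0.789, -0.615, -0.0, -0.002]
contact_force: [0.0, 0.3, 0.1]
opening: 0.446
```

Call:
move_arm(turn=[[0,0,0.018],[0,0,0.018],[0,0,0.018],[0,0,0.018],[0,0,0.018],[0,0,0.018],[0,0,0.018],[0,0,0.018],[0,0,0.018],[0,0,0.018]], dp=[[0,0,0],[0,0,0],[0,0,0],[0,0,0],[0,0,0],[0,0,0],[0,0,0],[0,0,0],[0,0,0],[0,0,0]], jaw=[-0.7,-0.7,-0.7,-0.7,-0.7,-0.7,-0.7,-0.7,-0.7,-0.7])

```text
clock: 8.28
tool_pos: [0.4843, 0.3659, 0.2013]
eef_rot: [-0.334, 0.943, 0.0, -0.001]
contact_force: [-0.7, -0.3, -0.5]
opening: 0.848
```

Call:
move_arm(turn=[[0,0,0.0142],[0,0,0.0142],[0,0,0.0142],[0,0,0]], dp=[[0,0,0],[0,0,0],[0,0,0],[0,0,0]], jaw=[-0.7,-0.7,-0.7,-0.7])

```text
clock: 8.62
tool_pos: [0.4843, 0.3661, 0.2014]
eef_rot: [-0.207, 0.978, 0.0, -0.0]
contact_force: [0.3, -0.0, -1.0]
opening: 0.849
```

```bash
python3 - <<'E'
from plant import r
from h import *
w,st=wrist(r); cv2.imwrite("pics/w5.png",w["frame"]); print(st["tool_pos"],st["eef_rot"],st["contact_force"])
s=r.snapshot("scene"); cv2.imwrite("pics/s5.png",cv2.resize(s["frame"][160:280,220:360],(700,600),interpolation=cv2.INTER_CUBIC)); print(red(s)); print(red(w))
E
```

```text
[0.48426701 0.36608096 0.20137692] [-2.07003922e-01  9.78340055e-01  2.18600900e-05 -3.35755401e-04] [ 0.2670018  -0.0201305  -0.98110779]
[(array([ 16. , 134.6]), np.int32(2709)), (array([351.6,  88.7]), np.int32(22)), (array([381.5,  87.8]), np.int32(41)), (array([459.4, 156.9]), np.int32(45)), (array([265.4, 211.3]), np.int32(85)), (array([465.7, 230.9]), np.int32(123))]
[(array([276.3, 200.6]), np.int32(338)), (array([267.4, 214.9]), np.int32(34)), (array([208. , 374.5]), np.int32(30))]
```

View pics/w5.png

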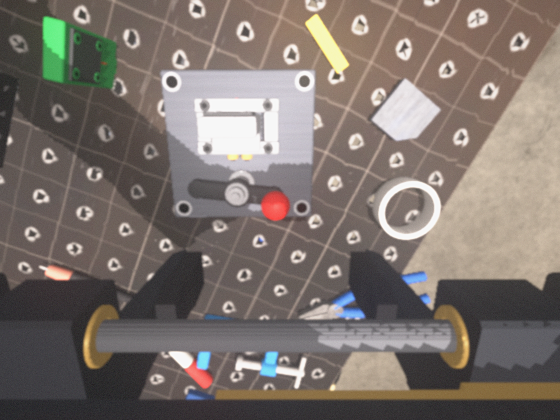

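View pics/s5.png

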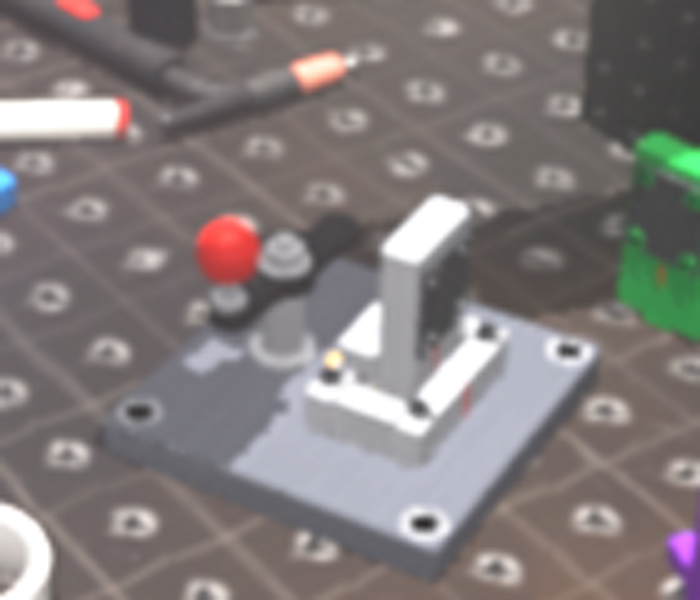

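```bash
python3 - <<'E'
from plant import r
from h import *
w,st=wrist(r)
cv2.imwrite("pics/w6.png",cv2.resize(w["frame"][60:225,150:325],(700,660),interpolation=cv2.INTER_CUBIC)[:600])
E
```

```text
(no output)
```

View pics/w6.png

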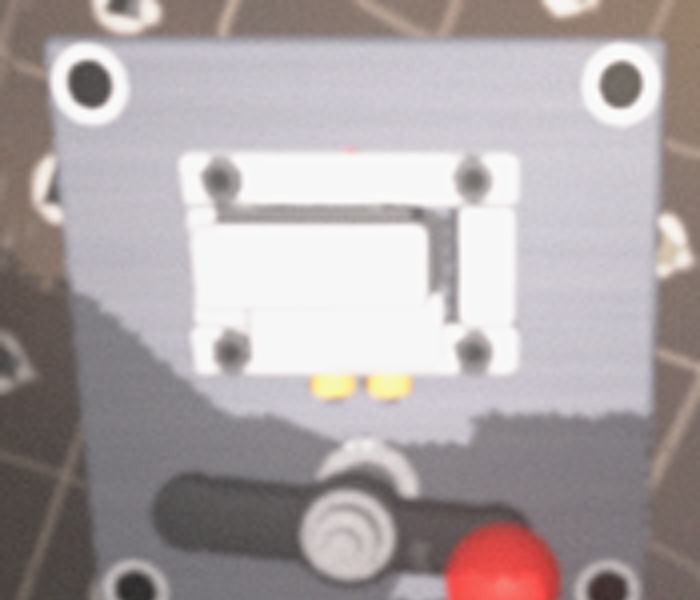

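```bash
python3 - <<'E'
from plant import r
from h import *
w,st=wrist(r); Rt=R.from_quat(st["eef_rot"])
W=lambda u,v:(150+(u+.5)/4-.5,60+(v+.5)/4-.5)
def f(P,z): return np.array([onplane(w,W(*p),z) for p in P])
B=f([(90,84),(620,84),(607,590),(134,588)],.018); m=B.mean(0)
for i in range(4):
    d=B[(i+1)%4]-B[i]; print(np.linalg.norm(d),np.degrees(np.arctan2(d[1],d[0])))
print("plate mid",m,"nest pred",m[:2]-.026*np.array([.913,.408]))
n=f([(221,180),(474,180),(474,352),(232,352)],.038); print("nest",n.mean(0))
b=f([(192,225),(430,225),(428,308),(195,306)],.102); print("block top",b.mean(0), np.linalg.norm(b[1]-b[0]),np.linalg.norm(b[3]-b[0]))
k=onplane(w,(276.3,200.6),.087);print("knob",k,"nut",onplane(w,W(348,535),.076))
for q in (n.mean(0),b.mean(0)): print(Rt.inv().apply(q-st["tool_pos"]))
s=r.snapshot("scene");S=lambda u,v:(220+(u+.5)/5-.5,160+(v+.5)/5-.5)
c=np.array([onplane(s,S(*p),.102) for p in [(384,247),(415,264),(470,212),(440,196)]]);print(c.mean(0))
B=np.array([onplane(s,S(*p),.018) for p in [(137,412),(569,350)]]);print(B.mean(0))
print(st["tool_pos"],Rt.as_matrix())
E
```

```text
0.12787529046641444 114.0862311783625
0.1280778788526041 24.074736909275057
0.12850999568937366 -66.18479725269232
0.12747168601708314 -156.20995916068898
plate mid [0.46437088 0.31538091 0.018     ] nest pred [0.44063288 0.30477291]
nest [0.44434782 0.3061969  0.038     ]
block top [0.44063869 0.30474977 0.102     ] 0.04417000767190907 0.01473186613098496
knob [0.48274042 0.36374509 0.087     ] nut [0.49390983 0.33035369 0.076     ]
[ 0.06114635 -0.03803006  0.16327515]
[ 0.06514881 -0.03782173  0.0992768 ]
[0.43579055 0.30734192 0.102     ]
[0.46161149 0.31755952 0.018     ]
[0.48466483 0.36590849 0.20125746] [[-9.12537813e-01 -4.08992105e-01 -4.44976921e-04]
 [-4.08992147e-01  9.12537902e-01  3.96053540e-06]
 [ 4.04438478e-04  1.85606205e-04 -9.99999901e-01]]
```

Call:
move_arm(turn=[[0,0,0],[0,0,0],[0,0,0],[0,0,0],[0,0,0],[0,0,0],[0,0,0],[0,0,0],[0,0,0],[0,0,0]], dp=[[0.5,-0.3,0],[0.7,-0.4,0],[0.7,-0.41,0],[0.7,-0.4,0],[0,0,0.8],[0,0,0.8],[0,0,0.8],[0,0,0.8],[0,0,0],[0,0,0]], jaw=[-0.7,-0.7,-0.7,-0.7,-0.7,-0.7,-0.7,-0.7,-0.7,-0.7])

```text
clock: 9.7
tool_pos: [0.4405, 0.3046, 0.1208]
eef_rot: [-0.208, 0.978, -0.0, -0.001]
contact_force: [0.6, 1.1, 0.1]
opening: 0.852
```

```bash
python3 - <<'E'
from plant import r
from h import *
w,st=wrist(r); print(st["tool_pos"],st["eef_rot"]); cv2.imwrite("pics/w7.png",w["frame"])
t=r.snapshot("top"); s=r.snapshot("scene"); cv2.imwrite("pics/s7.png",cv2.resize(s["frame"][140:280,220:360],(600,600),interpolation=cv2.INTER_CUBIC))
E
```

```text
[0.44050918 0.30463254 0.12075713] [-2.08271367e-01  9.78070554e-01 -3.56572119e-04 -9.49487675e-04]
```

View pics/w7.png

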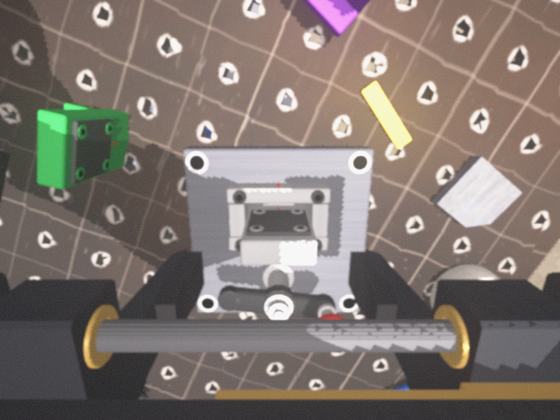

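View pics/s7.png

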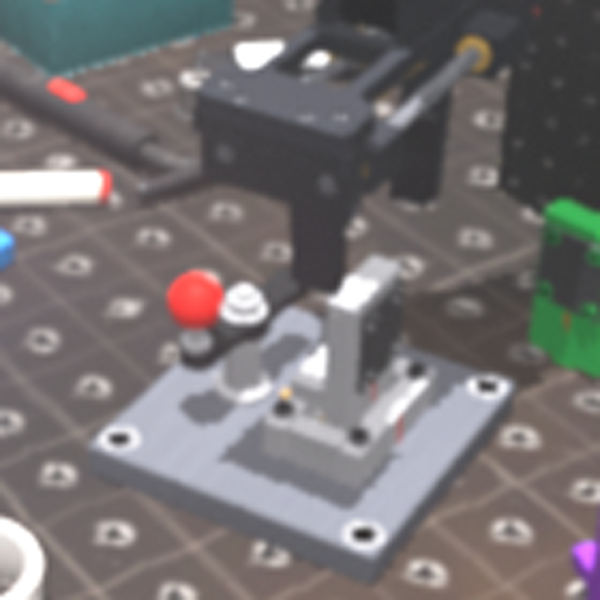

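Call:
move_arm(turn=[[0,0,0],[0,0,0],[0,0,0],[0,0,0],[0,0,0],[0,0,0],[0,0,0]], dp=[[0,0,0.5],[0,0,0.5],[0,0,0.5],[0,0,0.5],[0,0,0.5],[0,0,0],[0,0,0]], jaw=[-0.7,-0.7,-0.7,-0.7,-0.7,-0.7,-0.7])

```text
clock: 10.43
tool_pos: [0.4413, 0.3052, 0.0593]
eef_rot: [-0.208, 0.978, 0.0, 0.0]
contact_force: [1.5, 0.7, 0.2]
opening: 0.849
```

Call:
move_arm(turn=[[0,0,0],[0,0,0],[0,0,0],[0,0,0],[0,0,0],[0,0,0],[0,0,0],[0,0,0]], dp=[[0,0,0],[0,0,0],[0,0,0],[0,0,0],[0,0,0],[0,0,0],[0,0,0],[0,0,0]], jaw=[0.3,0.3,0.3,0.3,0.3,0.3,0.3,0.3], newtons=8)

```text
clock: 11.1
tool_pos: [0.4409, 0.3062, 0.0592]
eef_rot: [-0.208, 0.978, 0.001, 0.0]
contact_force: [-1.9, 2.6, 5.6]
opening: 0.495
```

```bash
python3 - <<'E'
from plant import r
from h import *
w,st=wrist(r); print(st); cv2.imwrite("pics/w8.png",w["frame"])
t=r.snapshot("top"); s=r.snapshot("scene"); cv2.imwrite("pics/s8.png",cv2.resize(s["frame"][140:280,220:360],(600,600),interpolation=cv2.INTER_CUBIC))
E
```

```text
{'clock': 11.1, 'q': array([-0.53390212,  0.87029385, -0.26529397,  1.95713531,  0.56020673,
        0.38420409,  0.75686371]), 'qd': array([-9.29259455e-04, -7.64016378e-05,  2.38391607e-03,  2.51815632e-03,
       -9.31550030e-04,  5.11063799e-05,  9.24816017e-04]), 'joint_torque': array([ 1.63631413e+00, -4.79998469e+01, -3.15237008e-01, -5.65115511e+00,
        2.63098888e-01,  5.56396600e-01, -2.38376437e-02]), 'tool_pos': array([0.44087303, 0.30620807, 0.05923725]), 'eef_rot': array([-2.08315131e-01,  9.78061148e-01,  9.94283557e-04,  4.56516088e-04]), 'contact_force': array([-1.86992168,  2.59925345,  5.56537463]), 'moment': array([0.49871267, 0.35785565, 0.00851012]), 'opening': 0.4952691060224313}
```

View pics/s8.png

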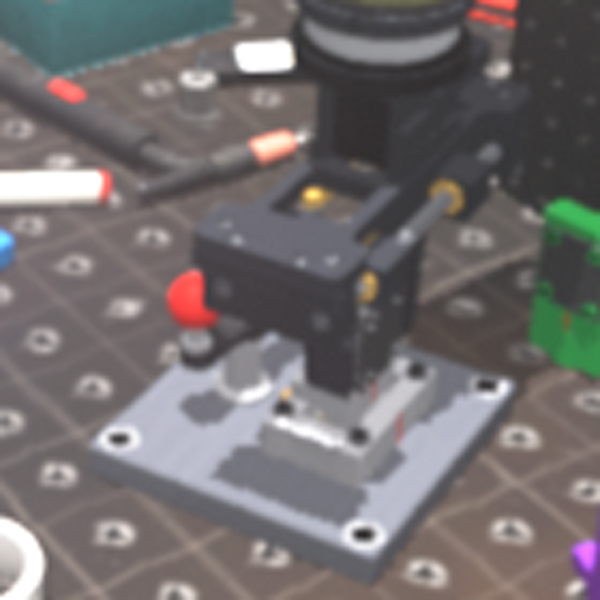

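View pics/w8.png

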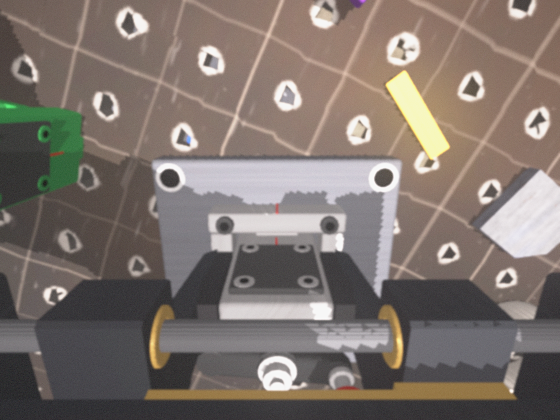

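Call:
move_arm(turn=[[0,0,0],[0,0,0],[0.006,0,0],[0.006,0,0],[0.006,0,0],[0.006,0,0],[0,0,0]], dp=[[0,0,0],[0,0,0],[0,0.052,-0.01],[0,0.052,-0.01],[0,0.052,-0.01],[0,0.052,-0.01],[0,0,0]], jaw=[0.3,0.3,0.3,0.3,0.3,0.3,0.3], newtons=55)

```text
clock: 11.83
tool_pos: [0.4387, 0.3112, 0.0594]
eef_rot: [-0.209, 0.975, -0.074, 0.016]
contact_force: [-0.7, 2.4, 3.5]
opening: 0.497
```

```bash
cat > st.py <<'E'
from plant import r
from h import *
st=r.get_state(); m=R.from_quat(st["eef_rot"]).as_matrix()
jy=np.array([-.408,.913,0]);jx=np.array([.913,.408,0])
up=-m[:,2]; print("clk",st["clock"],"tilt+y",up@jy,"tilt x",up@jx,"pos rel nest y,x",(st["tool_pos"]-np.array([.4406,.305,0]))@np.array([jy,jx]).T,"z",st["tool_pos"][2],"F y,x,z",st["contact_force"]@jy,st["contact_force"]@jx,st["contact_force"][2],"M",st["moment"]@jx,"open",st["opening"])
# pad-mid point height of grasp: assume pivot 
E
python3 st.py
```

```text
clk 11.8333 tilt+y 0.15154467744947137 tilt x -0.0010763901519699386 pos rel nest y,x [0.00644848 0.00077968] z 0.05944711817566345 F y,x,z 2.498736298346039 0.29783684511338643 3.5250404119211587 M 0.5134554802283755 open 0.49676105079378946
```

Call:
move_arm(turn=[[-0.006,0,0],[-0.006,0,0],[-0.006,0,0],[-0.006,0,0],[-0.006,0,0],[-0.006,0,0],[-0.006,0,0],[-0.006,0,0],[0,0,0]], dp=[[0,-0.052,-0.006],[0,-0.052,-0.006],[0,-0.052,-0.006],[0,-0.052,-0.006],[0,-0.052,-0.006],[0,-0.052,-0.006],[0,-0.052,-0.006],[0,-0.052,-0.006],[0,0,0]], jaw=[0.3,0.3,0.3,0.3,0.3,0.3,0.3,0.3,0.3])

```text
clock: 12.58
tool_pos: [0.4433, 0.3008, 0.0599]
eef_rot: [-0.206, 0.975, 0.077, -0.016]
contact_force: [1.2, 5.7, -11.1]
opening: 0.498
```

```bash
python3 st.py; python3 - <<'E'
from plant import r
import cv2
s=r.snapshot("scene"); cv2.imwrite("pics/s9.png",cv2.resize(s["frame"][140:280,220:360],(600,600),interpolation=cv2.INTER_CUBIC))
E
```

```text
clk 12.5833 tilt+y -0.15686825505212057 tilt x -0.0012636595013077098 pos rel nest y,x [-0.00493866  0.00074561] z 0.05994930232306536 F y,x,z 4.697181219529005 3.3878882732530746 -11.091917165963375 M 0.9781692991538699 open 0.4983255979611478
```

View pics/s9.png

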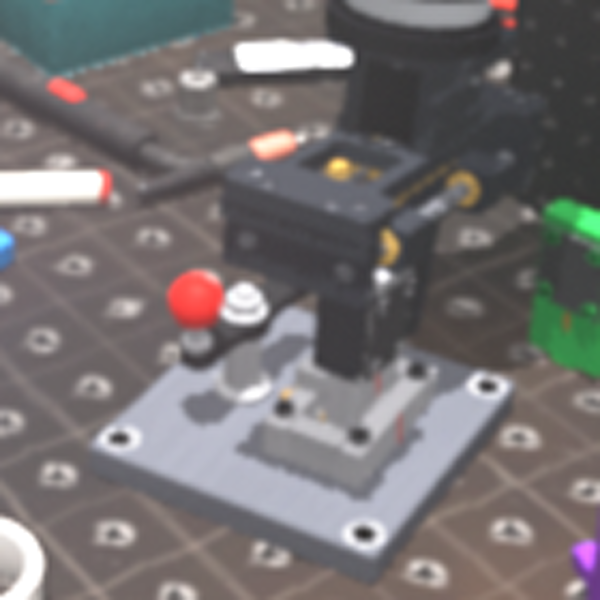

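Call:
move_arm(turn=[[0.006,0,0],[0.006,0,0],[0.006,0,0],[0.006,0,0],[0.006,0,0],[0.006,0,0],[0.006,0,0],[0.006,0,0],[0,0,0]], dp=[[0,0.054,-0.006],[0,0.054,-0.006],[0,0.054,-0.006],[0,0.054,-0.006],[0,0.054,-0.006],[0,0.054,-0.006],[0,0.054,-0.006],[0,0.054,-0.006],[0,0,0]], jaw=[0.3,0.3,0.3,0.3,0.3,0.3,0.3,0.3,0.3])

```text
clock: 13.38
tool_pos: [0.4389, 0.3104, 0.061]
eef_rot: [-0.208, 0.975, -0.075, 0.016]
contact_force: [1.1, 2.2, -10.4]
opening: 0.497
```

```bash
python3 st.py
```

```text
clk 13.3833 tilt+y 0.1518797707514563 tilt x 0.0002641949137729476 pos rel nest y,x [0.00559821 0.00065525] z 0.060994728601814804 F y,x,z 1.5402358457459009 1.8651757288875839 -10.36819806398999 M 0.515396262277883 open 0.49690845932034894
```

Call:
move_arm(turn=[[-0.006,0,0],[-0.006,0,0],[-0.006,0,0],[-0.006,0,0],[-0.006,0,0],[-0.006,0,0],[-0.006,0,0],[-0.006,0,0],[0,0,0]], dp=[[0,-0.055,-0.006],[0,-0.055,-0.006],[0,-0.055,-0.006],[0,-0.055,-0.006],[0,-0.055,-0.006],[0,-0.055,-0.006],[0,-0.055,-0.006],[0,-0.055,-0.006],[0,0,0]], jaw=[0.3,0.3,0.3,0.3,0.3,0.3,0.3,0.3,0.3])

```text
clock: 14.13
tool_pos: [0.4436, 0.2997, 0.0621]
eef_rot: [-0.206, 0.975, 0.076, -0.016]
contact_force: [2.1, 5.3, -16.3]
opening: 0.495
```

```bash
python3 st.py
```

```text
clk 14.1333 tilt+y -0.15588606662868923 tilt x -0.00038109441651222153 pos rel nest y,x [-0.00607848  0.0005278 ] z 0.062133469791999976 F y,x,z 4.011733881441373 4.112780760408645 -16.253909382698104 M 0.5347707720773859 open 0.49483249329142165
```

Call:
move_arm(turn=[[0.006,0,0],[0.006,0,0],[0.006,0,0],[0.006,0,0],[0.006,0,0],[0.006,0,0],[0.006,0,0],[0.006,0,0],[0,0,0]], dp=[[0,0.056,-0.004],[0,0.056,-0.004],[0,0.056,-0.004],[0,0.056,-0.004],[0,0.056,-0.004],[0,0.056,-0.004],[0,0.056,-0.004],[0,0.056,-0.004],[0,0,0]], jaw=[0.3,0.3,0.3,0.3,0.3,0.3,0.3,0.3,0.3])

```text
clock: 14.88
tool_pos: [0.4389, 0.31, 0.0635]
eef_rot: [-0.208, 0.975, -0.075, 0.016]
contact_force: [2.1, 0.0, -9.3]
opening: 0.495
```

```bash
python3 st.py; python3 - <<'E'
from plant import r
import cv2
s=r.snapshot("scene"); cv2.imwrite("pics/s10.png",cv2.resize(s["frame"][140:280,220:360],(600,600),interpolation=cv2.INTER_CUBIC))
s=r.snapshot("wrist"); cv2.imwrite("pics/w10.png",s["frame"])
E
```

```text
clk 14.8833 tilt+y 0.15258750998054318 tilt x 0.0006725292682854672 pos rel nest y,x [0.00520734 0.00049883] z 0.06354487729279537 F y,x,z -0.8333239588626943 1.9563994218397371 -9.260456827827136 M 0.30512270970655647 open 0.49452148273940055
```

View pics/s10.png

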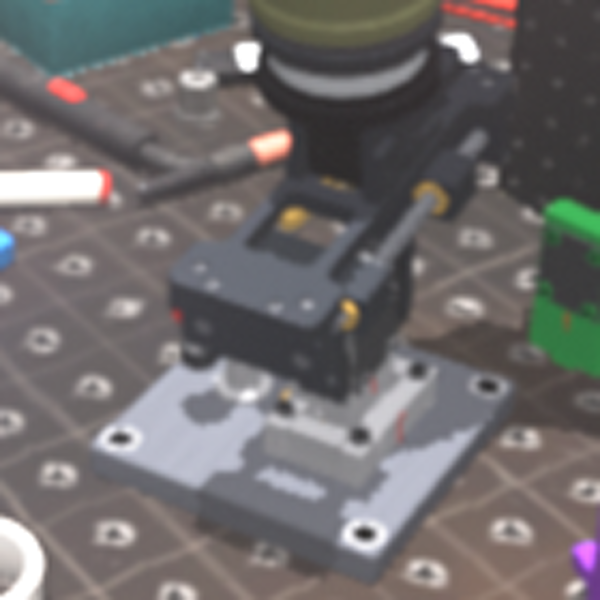

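View pics/w10.png

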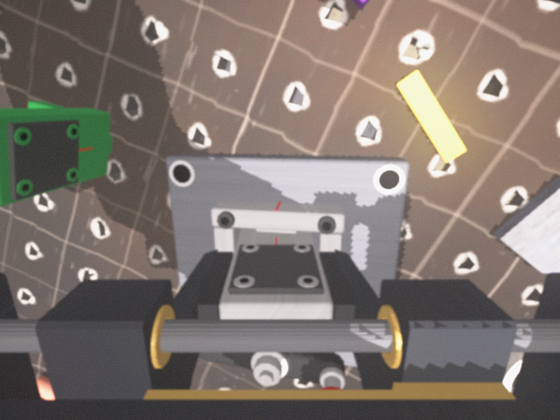

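Call:
move_arm(turn=[[-0.006,0,0],[-0.006,0,0],[-0.006,0,0],[-0.006,0,0],[-0.006,0,0],[-0.006,0,0],[-0.006,0,0],[-0.006,0,0],[0,0,0]], dp=[[0,-0.058,-0.006],[0,-0.058,-0.006],[0,-0.058,-0.006],[0,-0.058,-0.006],[0,-0.058,-0.006],[0,-0.058,-0.006],[0,-0.058,-0.006],[0,-0.058,-0.006],[0,0,0]], jaw=[0.3,0.3,0.3,0.3,0.3,0.3,0.3,0.3,0.3])

```text
clock: 15.73
tool_pos: [0.4437, 0.2989, 0.0649]
eef_rot: [-0.206, 0.976, 0.076, -0.016]
contact_force: [2.1, 5.6, -17.6]
opening: 0.495
```

```bash
python3 st.py
```

```text
clk 15.7333 tilt+y -0.15534489002001767 tilt x -9.599939052616086e-05 pos rel nest y,x [-0.00684358  0.00028714] z 0.06492088306031404 F y,x,z 4.218568562526148 4.196195897717453 -17.5883007542664 M 0.31317545008821396 open 0.49533495120207977
```

Call:
move_arm(turn=[[0.006,0,0],[0.006,0,0],[0.006,0,0],[0.006,0,0],[0.006,0,0],[0.006,0,0],[0.006,0,0],[0.006,0,0],[0,0,0]], dp=[[0,0.06,-0.006],[0,0.06,-0.006],[0,0.06,-0.006],[0,0.06,-0.006],[0,0.06,-0.006],[0,0.06,-0.006],[0,0.06,-0.006],[0,0.06,-0.006],[0,0,0]], jaw=[0.3,0.3,0.3,0.3,0.3,0.3,0.3,0.3,0.3])

```text
clock: 16.48
tool_pos: [0.4386, 0.3099, 0.0666]
eef_rot: [-0.208, 0.975, -0.075, 0.015]
contact_force: [2.8, 0.1, -11.1]
opening: 0.493
```

```bash
python3 st.py
```

```text
clk 16.4833 tilt+y 0.15290488968765029 tilt x 0.001195769866206536 pos rel nest y,x [0.00527528 0.00019517] z 0.06659300152486698 F y,x,z -1.0438452700566947 2.548991121102478 -11.139287944303927 M 0.30021449051748994 open 0.493264519707656
```

Call:
move_arm(turn=[[-0.006,0,0],[-0.006,0,0],[-0.006,0,0],[-0.006,0,0],[-0.006,0,0],[-0.006,0,0],[-0.006,0,0],[-0.006,0,0],[0,0,0]], dp=[[0,-0.061,-0.006],[0,-0.061,-0.006],[0,-0.061,-0.006],[0,-0.061,-0.006],[0,-0.061,-0.006],[0,-0.061,-0.006],[0,-0.061,-0.006],[0,-0.061,-0.006],[0,0,0]], jaw=[0.3,0.3,0.3,0.3,0.3,0.3,0.3,0.3,0.3])

```text
clock: 17.23
tool_pos: [0.4437, 0.2983, 0.0679]
eef_rot: [-0.205, 0.976, 0.076, -0.017]
contact_force: [1.9, 4.5, -16.4]
opening: 0.493
```

```bash
python3 st.py
```

```text
clk 17.2333 tilt+y -0.1547736624201315 tilt x 0.0002681630830470649 pos rel nest y,x [-7.38382112e-03  4.89462060e-05] z 0.06790401823706096 F y,x,z 3.3766963740102818 3.58863320069294 -16.40442198004573 M 0.2147456900794605 open 0.49344234514830465
```

Call:
move_arm(turn=[[0.006,0,0],[0.006,0,0],[0.006,0,0],[0.006,0,0],[0.006,0,0],[0.006,0,0],[0.006,0,0],[0.006,0,0],[0,0,0]], dp=[[0,0.064,-0.006],[0,0.064,-0.006],[0,0.064,-0.006],[0,0.064,-0.006],[0,0.064,-0.006],[0,0.064,-0.006],[0,0.064,-0.006],[0,0.064,-0.006],[0,0,0]], jaw=[0.3,0.3,0.3,0.3,0.3,0.3,0.3,0.3,0.3])

```text
clock: 17.98
tool_pos: [0.4382, 0.31, 0.0691]
eef_rot: [-0.208, 0.975, -0.075, 0.015]
contact_force: [3.3, -0.4, -14.7]
opening: 0.492
```

```bash
python3 st.py
```

```text
clk 17.9833 tilt+y 0.15334986792726576 tilt x 0.0020254877145123775 pos rel nest y,x [ 0.0055781  -0.00010631] z 0.06906083280104916 F y,x,z -1.7090744521266579 2.8667157007215476 -14.69259612990457 M 0.35812267541938303 open 0.49217454900880686
```

Call:
move_arm(turn=[[-0.006,0,0],[-0.006,0,0],[-0.006,0,0],[-0.006,0,0],[-0.006,0,0],[-0.006,0,0],[-0.006,0,0],[-0.006,0,0],[0,0,0]], dp=[[0,-0.065,-0.006],[0,-0.065,-0.006],[0,-0.065,-0.006],[0,-0.065,-0.006],[0,-0.065,-0.006],[0,-0.065,-0.006],[0,-0.065,-0.006],[0,-0.065,-0.006],[0,0,0]], jaw=[0.3,0.3,0.3,0.3,0.3,0.3,0.3,0.3,0.3])

```text
clock: 18.73
tool_pos: [0.4438, 0.2982, 0.0721]
eef_rot: [-0.205, 0.976, 0.076, -0.016]
contact_force: [-0.0, 2.1, -3.3]
opening: 0.492
```

```bash
python3 st.py
```

```text
clk 18.7333 tilt+y -0.15450039778490268 tilt x -0.0008267171663251924 pos rel nest y,x [-0.00747971  0.00011359] z 0.0721496313475076 F y,x,z 1.9397360091418685 0.8532249723130111 -3.30800465434571 M 0.26709963250083335 open 0.49193051613206423
```

Call:
move_arm(turn=[[0.006,0,0],[0.006,0,0],[0.006,0,0],[0.006,0,0],[0.006,0,0],[0.006,0,0],[0.006,0,0],[0.006,0,0],[0,0,0]], dp=[[0,0.067,-0.006],[0,0.067,-0.006],[0,0.067,-0.006],[0,0.067,-0.006],[0,0.067,-0.006],[0,0.067,-0.006],[0,0.067,-0.006],[0,0.067,-0.006],[0,0,0]], jaw=[0.3,0.3,0.3,0.3,0.3,0.3,0.3,0.3,0.3])

```text
clock: 19.48
tool_pos: [0.4367, 0.3135, 0.0732]
eef_rot: [-0.209, 0.975, -0.073, 0.016]
contact_force: [-0.9, 1.5, -4.5]
opening: 0.494
```

```bash
python3 st.py
```

```text
clk 19.4833 tilt+y 0.14914777957432268 tilt x -0.0001897307145635357 pos rel nest y,x [ 9.36520862e-03 -5.09921817e-05] z 0.07321254213503026 F y,x,z 1.7349136895567352 -0.2056572170201361 -4.473844440920076 M 0.4782182458110647 open 0.49371779971065605
```

Call:
move_arm(turn=[[-0.006,0,0],[-0.006,0,0],[-0.006,0,0],[-0.006,0,0],[0,0,0]], dp=[[0,-0.075,-0.02],[0,-0.075,-0.02],[0,-0.075,-0.02],[0,-0.075,-0.02],[0,0,0]], jaw=[0.3,0.3,0.3,0.3,0.3])

```text
clock: 19.9
tool_pos: [0.4431, 0.3003, 0.0763]
eef_rot: [-0.205, 0.979, -0.001, -0.0]
contact_force: [2.4, -2.5, 0.8]
opening: 0.493
```

```bash
python3 st.py
```

```text
clk 19.9 tilt+y 0.0017549450165516547 tilt x 0.0006342632317813152 pos rel nest y,x [-0.00531493  0.00031411] z 0.07626266729682314 F y,x,z -3.218812166281974 1.1377868056776437 0.8304906673076605 M -0.77684391339946 open 0.49293425220067516
```

Call:
move_arm(turn=[[0,0,0],[0,0,0],[0,0,0],[0,0,0],[0,0,0],[0,0,0],[0,0,0]], dp=[[0,0,-0.1],[0,0,-0.14],[0,0,-0.14],[0,0,-0.14],[0,0,-0.12],[0,0,0],[0,0,0]], jaw=[0.3,0.3,0.3,0.3,0.3,0.3,0.3])

```text
clock: 20.48
tool_pos: [0.4409, 0.3053, 0.0921]
eef_rot: [-0.208, 0.978, 0.0, 0.0]
contact_force: [-0.5, 0.5, -4.3]
opening: 0.498
```

```bash
python3 st.py; python3 - <<'E'
from plant import r
import cv2
s=r.snapshot("scene"); cv2.imwrite("pics/s11.png",cv2.resize(s["frame"][140:280,220:360],(600,600),interpolation=cv2.INTER_CUBIC))
s=r.snapshot("wrist"); cv2.imwrite("pics/w11.png",s["frame"])
s=r.snapshot("top"); cv2.imwrite("pics/t11.png",s["frame"])
E
```

```text
clk 20.4833 tilt+y -0.00017045559547858739 tilt x -0.00040611129048070206 pos rel nest y,x [0.00015333 0.0003789 ] z 0.09211639407629552 F y,x,z 0.612107283321216 -0.2426231423651544 -4.25716928840043 M 0.08561740921165362 open 0.4983114988575226
```

View pics/s11.png

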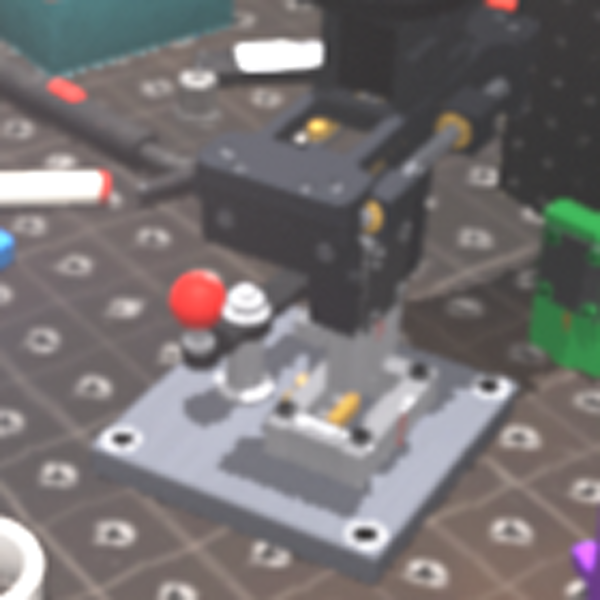

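View pics/w11.png

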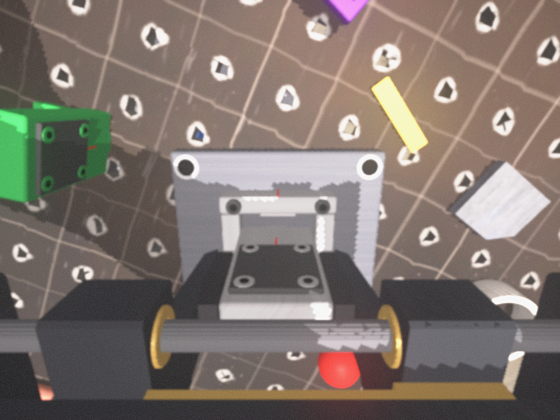

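Call:
move_arm(turn=[[0,0,0],[0,0,0],[0,0,0],[0,0,0]], dp=[[0,0,0],[0,0,0],[0,0,0],[0,0,0]], jaw=[0.3,0.3,0.3,0.3])

```text
clock: 20.97
tool_pos: [0.441, 0.3048, 0.0918]
eef_rot: [-0.208, 0.978, -0.0, -0.0]
contact_force: [0.1, -0.3, -3.2]
opening: 0.493
```

```bash
python3 st.py; python3 - <<'E'
from plant import r
from h import *
w,st=wrist(r); s=r.snapshot("scene")
print("knob",onplane(s,[c for c,a in red(s) if abs(c[0]-265)<10][0],.087))
print("plate front bolts",onplane(w,(186,167),.018),onplane(w,(370,167),.018), "expect",[.3800,.3494],[.4322,.233])
print(r.finish_job())
E
```

```text
clk 20.9667 tilt+y 1.2090807328637263e-05 tilt x 0.00014768335219004947 pos rel nest y,x [-0.00032125  0.00028949] z 0.0918079202645071 F y,x,z -0.3597017185623668 -0.008947068507925362 -3.2068041597044243 M 0.12109769612474004 open 0.4930189429822011
knob [0.4769096  0.37027603 0.087     ]
plate front bolts [0.43148718 0.23019844 0.018     ] [0.37937829 0.34764038 0.018     ] expect [0.38, 0.3494] [0.4322, 0.233]
the job is handed in; nothing more can be done
None
```

I swung the clamp to about 1.45 rad and rocked the block out of its nest. I handed in at about 21 s with the block still gripped. No verdict was reported.

- **Rocking:** the block went over to +y first, then -y, for eleven swings of about ±0.15 rad each, rising about 1 to 1.5 mm per swing. The pull read at the end of each swing stayed below 18 N. After the tenth swing it dropped to roughly the block's weight, which showed the block was free.
- **Block at hand-in:** it hangs upright, with the tool's tilt under 0.001 rad, and within about 1 mm of the nest centre. Its underside is about 12 mm above the rim, worked out from the tool's rise. The wrist picture just before hand-in showed no slip in the fingers.
- **No contact with the jig:** the final vertical force was 3 to 4 N and the side forces were near zero. That is slightly under the stated minimum block weight of about 3.5 N, but within the sensor's roughly 1 N of noise.
- **Jig:** the plate's front bolts measured 2 to 3 mm from where they started. That is close to the cameras' accuracy, so the jig may have crept slightly.
- **Clamp and bystanders:** the scene camera still saw the clamp swung clear. I did not touch the bystanders, but I did not measure their positions again at the end.
- **Disagreement:** the scene camera's points sat 3 to 6 mm off the wrist and top views throughout, so I relied on the wrist and top views for positions.

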